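# Slide the broad scraper into its bay of the bench rack

### The job

Put the broad scraper away: slide its blade, edge first, straight into the wide bay of the low plywood rack until it is fully home against the back, then leave it lying there flat on the mat. Leave the narrow scraper where it lies.

Things in the scene. Friction and masses are not known exactly. Their poses are not given: they have to be found in the camera images.
- broad_scraper: Loose scraper with the BROAD steel blade, flat on the mat, 180 mm long, 0.11 kg. Wooden handle 20 mm wide, 26 high, x -70 to +30 mm; then a steel neck 18 mm wide; then the blade, 60 mm wide, from x = 55 to its edge at x = 110, 2.5 mm thick, in the plane of the underside. Origin: on the underside, mid-width, on the handle 30 mm behind its blade end, near the balance point. x to the blade's edge, z up.
- narrow_scraper: The other scraper, a loose bystander near it: same handle, length, origin and axes, but its blade is only 24 mm wide. Either of the two may be the one nearer the rack.
- rack: Low plywood rack screwed to a work board, 76 mm deep (x), 156 mm wide (y), 26 mm high. Two flat bays side by side, open to -x (towards the robot), a 12 mm slit along each roof: the wide one at the left (+y), and one 48 mm wide at the right, too narrow for the broad blade. The board is 400 x 440 mm, with a dark mat whose top is 50 mm above the bench. Origin: on the mat near its middle; x to the back, y left, z up.
- wide_bay (a point): Point on the mat at the foot of the wide bay's back wall, at the middle of its width. x points into the bay (level, away from the mouth), y left, z up. The bay is a flat tunnel whose floor is the mat: 84 mm wide inside (y = -42 to +42 mm), 20 mm high under a 6 mm roof; back wall at x = 0, mouth at x = -68 mm. Its walls are 8 mm thick.

How it is judged:
By the outcome, as a careful person would: the job done as asked, in the order asked, and still so for the second after the job is handed in, with the robot touching nothing.
It also fails if it takes over 32 s, if anything falls off the work surface, if the arm or the gripper's body presses on something with over 40 N, if the wrist force passes 120 N, or if a joint passes its speed limit or range.

### The arm

A 6-joint arm with a two-finger parallel gripper is mounted at the origin on a cart in front of the work surface, level with it; the furniture and walls round the work are solid. World frame = base frame: x ahead of the robot, y to its left, z up, the work surface at z = 0. Lengths are in m, angles in degrees, forces in N, time in s.
With the tool pointing down it reaches from about 0.275 to 0.775 m from the base axis. Payload 14.6 kg.
Tool frame: the origin (TCP) lies between the finger pads; the fingertips stand 19 mm ahead of it and the grasp point (between the pads) is the TCP (bot.nose_length is the distance from the TCP to the fingertips, in m); z points along the fingers, y is the line along which they close (so a half turn about z gives the same grasp; the last joint's range is limited). The gripper opens to 85 mm and grips with 20 to 120 N. Pads are 22 mm wide; open, the fingers measure 114 mm over their backs; the gripper's body (76 mm by 85 mm) begins 54 mm behind the grasp point. The pads swing forward as they close: fully open they stand 13 mm farther back than shut.
Start: joints at [-73.585, 15.075, -2.767, 72.158, 0, 81.102], TCP at [0.224, -0.475, 0.226] pointing down, gripper open.
Joint ranges: [-151.79, 151.79], [-50.71, 97.33], [-67.44, 78.34], [-121.81, 120.89], [-77.56, 73.72], [-180, 180]. Speed limits (degrees/s): [108.29, 108.29, 147.25, 159.86, 180, 180].

### API

Orientations are given as [roll, pitch, yaw] about the fixed x, y, z axes, in that order (R = Rz(yaw) Ry(pitch) Rx(roll)).
In Python, from station import telemetry, cams, job_done, bot gives the robot as it stands. The module is installed in compiled form; this text tells all that it offers.
- The arm moves only by the shell command python3 -m pendant 'ROWS' [FORCE]. ROWS is JSON, a list that holds one entry, the list of rows, each a list of 5 numbers: the gripper's target within -1 to 1 (fully open at 1, half-way at 0, shut at -1), then the shift along the tool's x, y, z as a fraction of full scale, then the turn about the tool's z as a fraction of full scale. A call has 1 to 8 rows; each row shifts and turns the commanded pose from where the row before left it, along the tool's axes as they then stand; what a row does not reach is not made up. Full scale, the value 1, is 0.025 m for a shift and 0.12 rad for a turn. A row lasts 1/12 s, in which the tool goes at most 41.7 mm and 7.16 degrees, less where a joint would pass 70% of its speed; a pose out of reach is approached as far as the arm can. A call with a number of a shift or a turn outside -1 to 1 is refused whole. A call with a gripper value outside its range is refused whole. The fingers move at their own pace and stop on an object; FORCE is the grip in N (left out, the last holds). Time passes only in rows, so rows that do not move let the fingers close. It gives the time, the measured TCP pose, the force, the opening and the grip force at its end, in the units of the state.
- telemetry.get_obs(): the state, without advancing time (a new reading comes with each control period).
- cams.capture(name): name is "side" or "top"; returns (picture, depth): 400x640x3 uint8, red, green, blue; 400x640 float32, m along the optical axis (not along the pixel's ray), 0 where there is no reading.
- cams.camera_model(name): a dict with "K" (3x3 intrinsics, pixels), "xyz" and "rotation" of the camera in the world. Camera axes: x right, y down, z forward; pixel columns grow to the right and rows downward; lengths in m; the calibration is good to about 2 mm. A picture is of the moment at which its call begins. camera_model takes no time and is no camera call.
- job_done(): hands the job in; it is judged then, once.
The state is a dict: "time": time; "joint_pos": joint angles; "joint_velocities": joint speeds; "effort": joint torques, N m; "eef_pos": TCP position; "ee_rot": TCP orientation; "contact_force": force on the tool from outside, world axes, zero at the start; "moment": the same for the moment, N m; "gripper_width": finger opening in m; "gripper_force": force on a finger pad.
Only numpy, scipy, OpenCV 4.12 (cv2) and the standard library are available. Lean on these libraries where they do the work, as an engineer would, in place of code of your own. Each camera call takes 0.05 s, during which the arm holds its last target. There are 200 camera calls.

## Working session

There is one attempt and no reset: what is moved stays moved. The work goes in short steps, Python scripts to look and compute and a shell command to move; the robot and the scene stay as the last step left them, time stands still between calls to the robot, and variables do not carry over. Pictures are saved under pics/ and viewed, at most 10 in all, crops included, and the job is handed in when it is done.

```bash
mkdir -p pics
cat > h.py <<'E'
import numpy as np, cv2
from station import telemetry, cams, bot
def cap(n,name):
    p,d=cams.capture(n); cv2.imwrite(f'pics/{name}.png',p[:,:,::-1]); return p,d
def ray(n,u,v,z):
    m=cams.camera_model(n);K=np.array(m['K']);R=np.array(m['rotation']);o=np.array(m['xyz'])
    r=R@np.linalg.inv(K)@np.array([u,v,1.]); return o+r*(z-o[2])/r[2]
def cloud(n,d):
    m=cams.camera_model(n);K=np.array(m['K']);R=np.array(m['rotation']);o=np.array(m['xyz'])
    v,u=np.mgrid[:d.shape[0],:d.shape[1]]
    P=np.stack([(u-K[0,2])/K[0,0]*d,(v-K[1,2])/K[1,1]*d,d],-1); return P@R.T+o
E
python3 - <<'E'
from h import *
for n in('top','side'):
    cap(n,n+'0'); m=cams.camera_model(n); print(n,m)
o=telemetry.get_obs(); print(o)
E
```

```text
top {'K': array([[419.0399924 ,   0.        , 314.57971993],
       [  0.        , 419.0399924 , 198.03993857],
       [  0.        ,   0.        ,   1.        ]]), 'xyz': array([ 0.43594721, -0.25503084,  0.94628737]), 'rotation': array([-174.56775042,   -0.23306696,  -91.42509693])}
side {'K': array([[451.22854351,   0.        , 325.99271236],
       [  0.        , 451.22854351, 199.91843075],
       [  0.        ,   0.        ,   1.        ]]), 'xyz': array([ 0.42904522, -1.03625599,  0.41069011]), 'rotation': array([-112.31465144,    0.26741794,   -8.60542301])}
{'time': 0.1, 'joint_pos': array([-7.35839869e+01,  1.50954565e+01, -2.79912343e+00,  7.21588603e+01,
        2.45846607e-04,  8.11017296e+01]), 'joint_velocities': array([-0.05443113, -0.00889289,  0.04048262,  0.05818146,  0.05464889,
       -0.10229661]), 'effort': array([ 3.54062613e-03, -6.38575172e+01,  3.85065293e+01,  9.95989249e-03,
        3.23743541e-05,  1.40760952e-05]), 'eef_pos': array([ 0.22440488, -0.47434976,  0.22588538]), 'ee_rot': array([-1.79947241e+02, -8.50904865e-03,  2.53142795e+01]), 'contact_force': array([-0.86258842, -0.66761531, -0.42926801]), 'moment': array([0.01876752, 0.02110435, 0.02672422]), 'gripper_force': 0.0, 'gripper_width': 0.08541754377181385}
```

```bash
sed -i "s/R=np.array(m\['rotation'\])/R=Rm(m['rotation'])/; 1a from scipy.spatial.transform import Rotation\ndef Rm(a): return Rotation.from_euler('xyz',a,degrees=True).as_matrix()" h.py; python3 -c "
from h import *
print(ray('top',320,200,.05))"
```

```text
[ 0.51655161 -0.27232815  0.05      ]
```

View pics/top0.png

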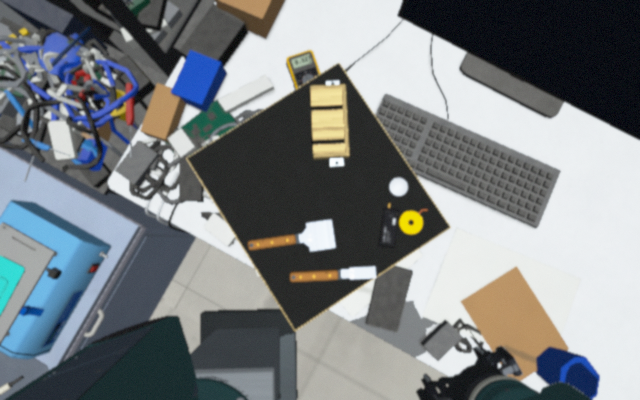

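View pics/side0.png

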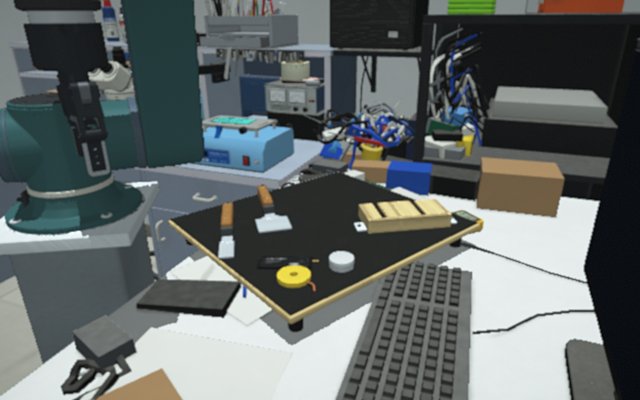

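Run:
```python
from h import *
p=cv2.imread('pics/top0.png')
a=cv2.resize(p[75:175,290:370],None,fx=5,fy=5,interpolation=cv2.INTER_CUBIC)
b=cv2.resize(p[210:290,240:390],None,fx=2.6,fy=2.6,interpolation=cv2.INTER_CUBIC)
b=cv2.copyMakeBorder(b,0,500-b.shape[0],0,0,cv2.BORDER_CONSTANT)
cv2.imwrite('pics/crop0.png',np.hstack([a,b]))
h=cv2.cvtColor(p,cv2.COLOR_BGR2HSV)
roi=np.zeros(p.shape[:2],np.uint8); roi[205:290,235:385]=1
roi[:, 378:]=0
def show(name,mask,z,minA=60):
    for c in cv2.findContours(mask.astype(np.uint8),0,2)[0]:
        if cv2.contourArea(c)<minA: continue
        b=cv2.boxPoints(cv2.minAreaRect(c)); w=np.array([ray('top',*q,z)[:2] for q in b])
        l=[np.linalg.norm(w[1]-w[0]),np.linalg.norm(w[2]-w[1])]
        i=int(l[1]>l[0]); e=w[i+1]-w[i]
        print(name,b.round().tolist(),'c',w.mean(0).round(4),'size',np.round(l,4),'dir',np.degrees(np.arctan2(e[1],e[0])).round(1))
show('handle',(h[...,1]>110)&(h[...,2]>70)&(roi>0),.071)
show('blade',(h[...,1]<60)&(h[...,2]>120)&(roi>0),.0525)
r2=np.zeros_like(roi); r2[75:165,295:360]=1
show('rack',(h[...,1]>50)&(h[...,2]>90)&(r2>0),.076,30)
```

```text
handle [[289.0, 271.0], [337.0, 269.0], [337.0, 280.0], [289.0, 283.0]] c [ 0.3584 -0.2534] size [0.0999 0.0236] dir -88.3
handle [[246.0, 240.0], [294.0, 233.0], [296.0, 244.0], [248.0, 251.0]] c [ 0.4297 -0.1679] size [0.1004 0.0232] dir -82.9
blade [[339.0, 266.0], [377.0, 266.0], [377.0, 289.0], [339.0, 289.0]] c [ 0.3506 -0.348 ] size [0.0802 0.0478] dir -91.4
blade [[235.0, 289.0], [235.0, 235.0], [268.0, 235.0], [268.0, 289.0]] c [ 0.3889 -0.1243] size [0.1129 0.07  ] dir -0.4
blade [[295.0, 223.0], [332.0, 218.0], [336.0, 248.0], [300.0, 254.0]] c [ 0.4404 -0.2609] size [0.0791 0.0647] dir -82.7
rack [[309.0, 84.0], [346.0, 83.0], [350.0, 157.0], [312.0, 158.0]] c [ 0.6839 -0.2958] size [0.0806 0.1613] dir -179.4
rack [[292.0, 89.0], [295.0, 77.0], [309.0, 81.0], [306.0, 93.0]] c [ 0.7627 -0.2362] size [0.0269 0.0313] dir -107.8
```

View pics/crop0.png

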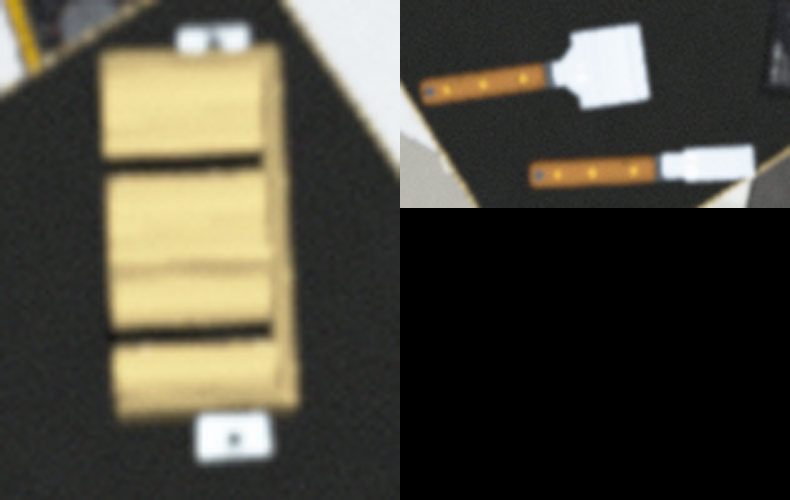

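```bash
cat >> h.py <<'E'
def go(xyz,yaw):
    o=telemetry.get_obs(); R=Rm(o['ee_rot']); d=R.T@(np.array(xyz)-o['eef_pos'])
    t=(o['ee_rot'][2]-yaw+180)%360-180
    print('t',round(o['time'],2),'pos',o['eef_pos'].round(4),'rot',o['ee_rot'].round(2),'units xyz',(d/.025).round(2),'turn',round(np.radians(t)/.12,2),'w',round(o['gripper_width'],4),'F',o['contact_force'].round(1),o['gripper_force'])
E
python3 - <<'E'
from h import *
for n,u,v in [('TL',310.2,85),('TR',345.6,84),('BL',313.4,158.2),('BR',349.4,156.4),('s0',311,108),('s1',342.4,106.6)]:
    print(n,ray('top',u,v,.076).round(4))
a,b=ray('top',311,108,.076),ray('top',342.4,106.6,.076); print(np.degrees(np.arctan2(*(b-a)[1::-1])))
go([.431,-.178,.13],97)
E
python3 -m pendant '[[[0.2,0,0,0,-1],[0.2,0,0,0,-1],[0.2,0,0,0,-1],[0.2,0,0,0,-1],[0.2,0,0,0,-1],[0.2,0,0,0,-1],[0.2,0,0,0,-1],[0.2,0,0,0,-1]]]' 40
python3 -m pendant '[[[0.2,0,0,0,-1],[0.2,0,0,0,-1],[0.2,0,0,0,-0.43],[0.2,0,0,0,0]]]'
python3 -c "
from h import *
go([.431,-.178,.13],97)"
```

```text
TL [ 0.7619 -0.2573  0.076 ]
TR [ 0.7623 -0.3332  0.076 ]
BL [ 0.6029 -0.2602  0.076 ]
BR [ 0.6049 -0.3362  0.076 ]
s0 [ 0.7113 -0.2578  0.076 ]
s1 [ 0.7128 -0.3248  0.076 ]
-88.7335181425945
t 0.1 pos [ 0.2244 -0.4743  0.2259] rot [-1.7995e+02 -1.0000e-02  2.5310e+01] units xyz [12.54 -7.18  3.84] turn -10.43 w 0.0854 F [-0.9 -0.7 -0.4] 0.0
time: 0.77
eef_pos: [0.2244, -0.4744, 0.226]
ee_rot: [-180.0, -0.0, 80.7]
contact_force: [-0.2, -0.1, 0.2]
gripper_width: 0.0511
gripper_force: 0.0
time: 1.1
eef_pos: [0.2244, -0.4744, 0.226]
ee_rot: [-180.0, -0.0, 97.2]
contact_force: [-0.5, 0.4, -0.2]
gripper_width: 0.0511
gripper_force: 0.0
t 1.1 pos [ 0.2244 -0.4744  0.226 ] rot [-1.800e+02 -4.000e-02  9.717e+01] units xyz [10.73  9.68  3.85] turn 0.02 w 0.0511 F [-0.5  0.4 -0.2] 0.0
```

```bash
python3 -m pendant '[[[0.2,0.9,0.8,0,0],[0.2,0.9,0.8,0,0],[0.2,0.9,0.8,0.3,0],[0.2,0.9,0.8,0.3,0],[0.2,0.9,0.8,0.4,0],[0.2,0.9,0.8,0.4,0],[0.2,0.9,0.8,0.4,0],[0.2,0.9,0.8,0.4,0]]]'
python3 -m pendant '[[[0.2,0.9,0.8,0.4,0],[0.2,0.9,0.8,0.4,0],[0.2,0.9,0.8,0.4,0],[0.2,0.8,0.8,0.4,0],[0.2,0,0,0,0],[0.2,0,0,0,0]]]'
python3 - <<'E'
from h import *
go([.431,-.178,.072],97)
for n in('top','side'): cap(n,n+'1')
p=[cv2.imread(f'pics/{n}1.png') for n in('top','side')]
cv2.imwrite('pics/c1.png',np.hstack([cv2.resize(p[0][180:320,210:350],(500,500)),cv2.resize(p[1][80:280,200:320],(300,500))]))
E
```

```text
time: 1.77
eef_pos: [0.3617, -0.275, 0.1708]
ee_rot: [-180.0, -0.0, 96.9]
contact_force: [0.6, -1.0, 0.4]
gripper_width: 0.0513
gripper_force: 0.0
time: 2.27
eef_pos: [0.4301, -0.1786, 0.1308]
ee_rot: [-179.9, -0.0, 97.1]
contact_force: [-0.4, -0.1, 0.3]
gripper_width: 0.0514
gripper_force: 0.0
t 2.27 pos [ 0.4301 -0.1786  0.1308] rot [-1.7994e+02 -4.0000e-02  9.7060e+01] units xyz [0.02 0.04 2.35] turn 0.01 w 0.0514 F [-0.4 -0.1  0.3] 0.0
```

View pics/c1.png

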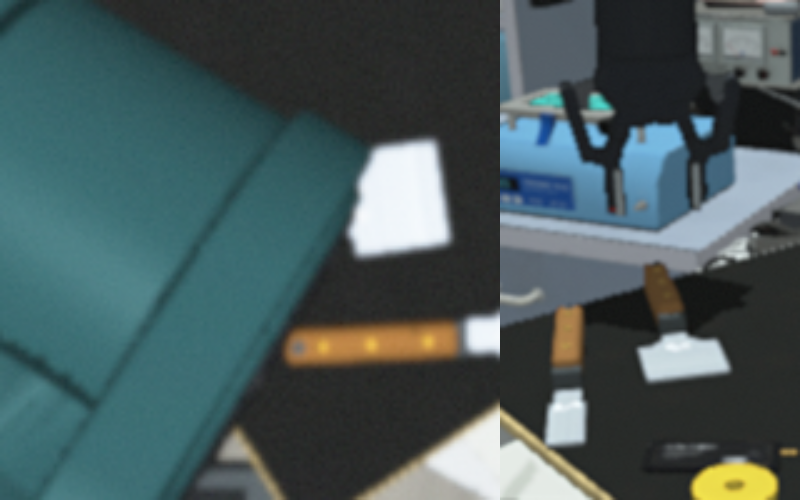

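The side view shows the open fingers (crop cols 617 and 697) straddling the broad handle (col ~660), and the narrow scraper is clear of them. I'm descending and gripping.

```bash
python3 -m pendant '[[[0.2,0,0,0.6,0],[0.2,0,0,0.6,0],[0.2,0,0,0.6,0],[0.2,0,0,0.4,0],[0.2,0,0,0.1,0],[0.2,0,0,0,0]]]'
python3 -m pendant '[[[-1,0,0,0,0],[-1,0,0,0,0],[-1,0,0,0,0],[-1,0,0,0,0],[-1,0,0,0,0],[-1,0,0,0,0]]]' 50
python3 -m pendant '[[[-1,0,0,0,0],[-1,0,0,0,0],[-1,0,0,-0.3,0],[-1,0,0,-0.5,0],[-1,0,0,-0.8,0],[-1,0,0,-0.8,0],[-1,0,0,-0.4,0],[-1,0,0,0,0]]]' 50
python3 - <<'E'
from h import *
# origin->gripper offset ~ +10mm back; stage 100 mm before home
R=np.array([np.cos(np.radians(-88.9)),np.sin(np.radians(-88.9))]); wb=np.array([.712,-.326])
g=wb-R*(.110+.010+.095); print(g); go([*g,.142],91.1)
cap('side','side2'); 
p=cv2.imread('pics/side2.png'); cv2.imwrite('pics/c2.png',cv2.resize(p[80:280,180:420],(720,600)))
E
```

```text
time: 2.87
eef_pos: [0.4294, -0.1804, 0.0737]
ee_rot: [-180.0, -0.0, 96.9]
contact_force: [0.3, 0.9, 0.7]
gripper_width: 0.0513
gripper_force: 0.0
time: 3.37
eef_pos: [0.43, -0.1798, 0.0739]
ee_rot: [180.0, 0.0, 97.0]
contact_force: [0.8, 0.1, 0.2]
gripper_width: -0.0001
gripper_force: 0.0
time: 4.03
eef_pos: [0.4309, -0.1803, 0.1461]
ee_rot: [179.8, 0.1, 97.0]
contact_force: [0.1, 0.7, 0.2]
gripper_width: 0.0
gripper_force: 0.0
[ 0.70787255 -0.11103962]
t 4.03 pos [ 0.4309 -0.1803  0.1461] rot [1.7985e+02 1.3000e-01 9.7030e+01] units xyz [ 1.39 11.33  0.19] turn 0.86 w 0.0 F [0.1 0.7 0.2] 0.0
```

View pics/c2.png

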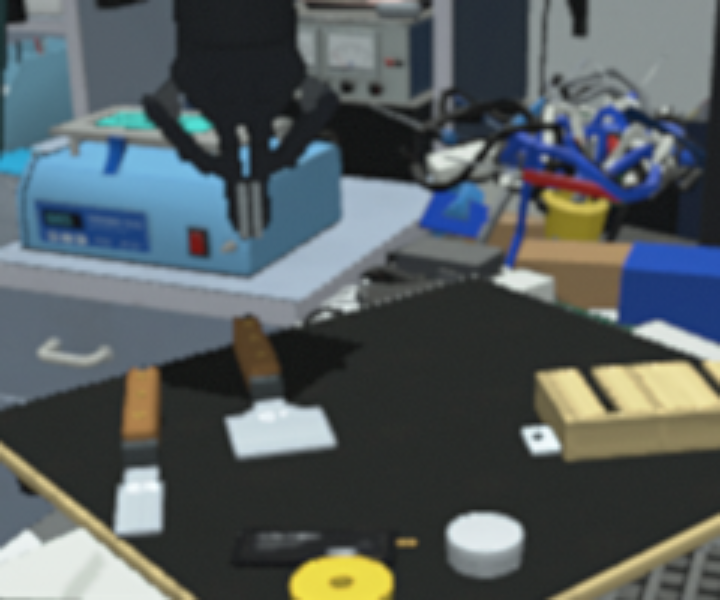

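The fingers shut on nothing: the scraper still lies on the mat (crop 245,320 to 335,450). I'll compare where the cameras and depth put the fingertips and handle with the reported pose.

Run:
```python
from h import *
def proj(n,P):
    m=cams.camera_model(n);c=Rm(m['rotation']).T@(np.array(P)-np.array(m['xyz']));q=np.array(m['K'])@(c/c[2]);return q[:2].round(1)
print('nose',bot.nose_length)
o=telemetry.get_obs(); e=o['eef_pos']
print('tcp',proj('side',e),'tip',proj('side',e-[0,0,.019]))
p,d=cams.capture('side'); C=cloud('side',d)
for u,v in [(263,150),(263,156),(264,190),(266,198),(268,205),(270,222),(230,215),(300,230)]: print('side',u,v,C[v,u].round(4))
h=cv2.cvtColor(p,cv2.COLOR_RGB2HSV)
p,d=cams.capture('top'); C=cloud('top',d)
for u,v in [(318,235),(330,235),(350,273),(330,276),(310,277),(330,200),(330,120),(325,95)]: print('top',u,v,C[v,u].round(4))
print('rayside', ray('side',252+9,186,.076), ray('side',268,205,.076), proj('side',[.4297,-.1679,.076]), proj('side',[.4404,-.2609,.0525]))
```

```text
nose 0.019
tcp [262.  161.7] tip [262.6 170.9]
side 263 150 [ 0.4337 -0.1878  0.1705]
side 263 156 [ 0.433  -0.1886  0.1587]
side 264 190 [ 0.4311 -0.1561  0.0762]
side 266 198 [ 0.4339 -0.2047  0.0776]
side 268 205 [ 0.4369 -0.2215  0.0694]
side 270 222 [ 0.4383 -0.2681  0.0545]
side 230 215 [ 0.3673 -0.274   0.0765]
side 300 230 [ 0.4908 -0.3023  0.0504]
top 318 235 [ 0.4418 -0.2661  0.055 ]
top 330 235 [ 0.4412 -0.2916  0.0526]
top 350 273 [ 0.3603 -0.3315  0.0524]
top 330 276 [ 0.3573 -0.2882  0.0758]
top 310 277 [ 0.3565 -0.2472  0.0782]
top 330 200 [ 0.5159 -0.2937  0.0513]
top 330 120 [ 0.6846 -0.2976  0.0748]
top 325 95 [ 0.7379 -0.2882  0.0796]
rayside [ 0.42536255 -0.13089658  0.076     ] [ 0.43670126 -0.23716173  0.076     ] [263.5 192.2] [271.1 221.3]
```

The fingertips appear at side (263,158). The reported pose predicts (263,171), so they actually sit about 26 mm higher than reported. x and y agree. I'll reopen and go down about 25 mm further, watching the force and checking again near the mat.

```bash
python3 -m pendant '[[[0.0,0,0,0,0],[0.0,0,0,0,0],[0.0,0,0,0,0],[0.0,0,0,0,0],[0.0,0,0,0.4,0],[0.0,0,0,0.7,0],[0.0,0,0,0.7,0],[0.0,0,0,0.7,0]]]' 50
python3 -m pendant '[[[0.0,0,0,0.5,0],[0.0,0,0,0.4,0],[0.0,0,0,0.2,0],[0.0,0,0,0,0]]]'
python3 - <<'E'
from h import *
go([.431,-.178,.0475],97)
p,d=cap('side','side3'); C=cloud('side',d)
p=cv2.imread('pics/side3.png'); cv2.imwrite('pics/c3.png',cv2.resize(p[140:240,200:320],(720,600),interpolation=cv2.INTER_CUBIC))
E
```

```text
time: 4.85
eef_pos: [0.4299, -0.1797, 0.0805]
ee_rot: [180.0, 0.0, 97.0]
contact_force: [0.6, -0.3, -0.3]
gripper_width: 0.0427
gripper_force: 0.0
time: 5.18
eef_pos: [0.4295, -0.1795, 0.0529]
ee_rot: [-179.9, -0.1, 97.0]
contact_force: [-0.1, 0.6, 0.2]
gripper_width: 0.043
gripper_force: 0.0
t 5.18 pos [ 0.4295 -0.1795  0.0529] rot [-1.7993e+02 -6.0000e-02  9.7020e+01] units xyz [0.05 0.07 0.22] turn 0.0 w 0.043 F [-0.1  0.6  0.2] 0.0
```

View pics/c3.png

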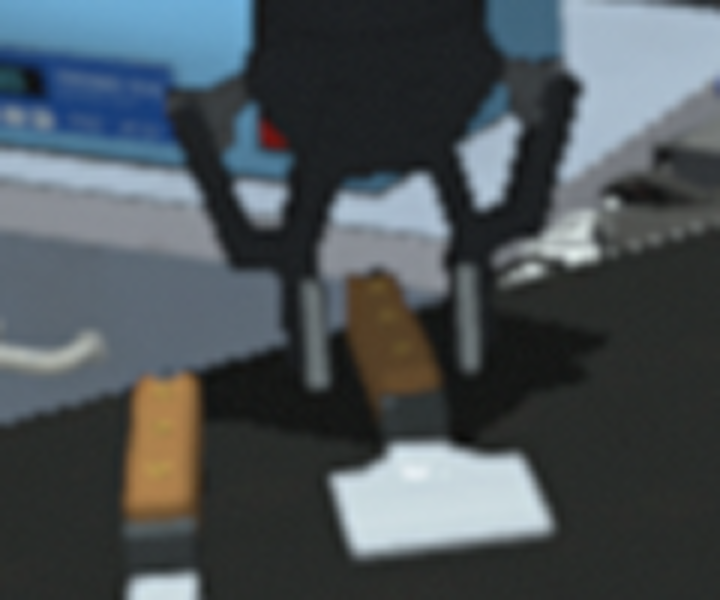

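The fingers straddle the handle, with tips at about side (253,205) and (278,202). They are still about 1 cm above the mat, so I'll go down 6 mm and close.

```bash
python3 -m pendant '[[[0.0,0,0,0.15,0],[0.0,0,0,0.09,0],[0.0,0,0,0,0],[-1,0,0,0,0],[-1,0,0,0,0],[-1,0,0,0,0],[-1,0,0,0,0],[-1,0,0,0,0]]]' 50
python3 -c "
from h import *
go([.431,-.178,.0475],97)"
```

```text
time: 5.9
eef_pos: [0.4302, -0.1799, 0.0482]
ee_rot: [180.0, 0.0, 97.0]
contact_force: [-0.6, 0.6, 6.2]
gripper_width: 0.0194
gripper_force: 49.8
t 5.9 pos [ 0.4302 -0.1799  0.0482] rot [1.7997e+02 2.0000e-02 9.7030e+01] units xyz [0.07 0.04 0.03] turn 0.0 w 0.0194 F [-0.6  0.6  6.2] 49.82665479183197
```

```bash
python3 -m pendant '[[[-1,0,0,-0.2,0],[-1,0,0,-0.4,0],[-1,0,0,-0.4,0],[-1,0,0,-0.2,0.43],[-1,0,0,0,0.43],[-1,0,0,0,0]]]'
python3 - <<'E'
from h import *
go([.7078,-.111,.078],91.1)
E
```

```text
time: 6.4
eef_pos: [0.4301, -0.1799, 0.0783]
ee_rot: [180.0, 0.0, 91.0]
contact_force: [-0.2, -0.5, -0.7]
gripper_width: 0.0192
gripper_force: 48.9
t 6.4 pos [ 0.4301 -0.1799  0.0783] rot [1.7997e+02 2.0000e-02 9.0970e+01] units xyz [ 2.57 11.15  0.02] turn -0.02 w 0.0192 F [-0.2 -0.5 -0.7] 48.90629231929779
```

```bash
python3 -m pendant '[[[-1,0.2,0.5,0,0],[-1,0.2,0.9,0,0],[-1,0.2,0.9,0,0],[-1,0.2,0.9,0,0],[-1,0.2,0.9,0,0],[-1,0.2,0.9,0,0],[-1,0.2,0.9,0,0],[-1,0.2,0.9,0,0]]]'
python3 -m pendant '[[[-1,0.2,0.9,0,0],[-1,0.2,0.9,0,0],[-1,0.2,0.9,0,0],[-1,0.2,0.9,0,0],[-1,0.2,0.75,0,0],[-1,0,0,0,0],[-1,0,0,0,0]]]'
python3 - <<'E'
from h import *
go([.7078,-.111,.050],91.1)
for n in('top','side'): cap(n,n+'4')
p=[cv2.imread(f'pics/{n}4.png') for n in('top','side')]
cv2.imwrite('pics/c4.png',np.hstack([cv2.resize(p[0][60:180,230:370],(440,377)),cv2.resize(p[1][140:260,250:470],(360,377))]))
E
```

```text
time: 7.07
eef_pos: [0.6007, -0.1354, 0.0774]
ee_rot: [-180.0, -0.0, 91.2]
contact_force: [-0.1, 0.1, -1.4]
gripper_width: 0.0193
gripper_force: 49.0
time: 7.65
eef_pos: [0.7081, -0.1084, 0.0767]
ee_rot: [-179.9, -0.0, 91.2]
contact_force: [-0.4, 0.4, -1.1]
gripper_width: 0.0194
gripper_force: 49.2
t 7.65 pos [ 0.7081 -0.1084  0.0767] rot [-1.7995e+02 -2.0000e-02  9.1250e+01] units xyz [-0.11 -0.01  1.07] turn 0.02 w 0.0194 F [-0.4  0.4 -1.1] 49.20604884624481
```

View pics/c4.png

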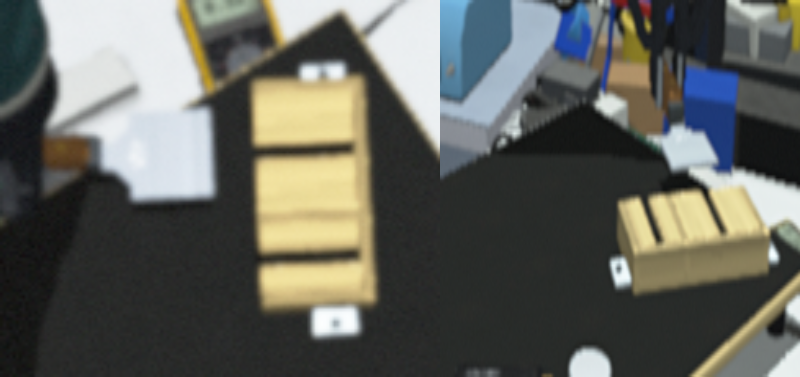

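Both scraper and rack are square: the blade centre is at crop (170,153) and the wide-bay slit at row 149, about 2-3 mm apart, with the edge at top col ~298. Next I lower to about 4 mm above the mat and slide in.

```bash
python3 - <<'E'
from h import *
for v in (110,200): print(ray('top',230+213*140/440,60+v*120/377,.08))
E
python3 -m pendant '[[[-1,0,0,0.3,0],[-1,0,0,0.4,0],[-1,0,0,0.28,0],[-1,0,0,0,0],[-1,-0.3,0.05,0,0],[-1,-0.5,0.05,0,0],[-1,-0.4,0,0,0],[-1,0,0,0,0]]]'
python3 - <<'E'
from h import *
go([.710,-.206,.0485],91.1)
for n in('top','side'): cap(n,n+'5')
p=[cv2.imread(f'pics/{n}5.png') for n in('top','side')]
cv2.imwrite('pics/c5.png',np.hstack([cv2.resize(p[0][60:180,230:370],(440,377)),cv2.resize(p[1][140:260,330:450],(360,377))]))
E
```

```text
[ 0.73904645 -0.23035294  0.08      ]
[ 0.67683045 -0.22904147  0.08      ]
time: 8.42
eef_pos: [0.7108, -0.1422, 0.0535]
ee_rot: [180.0, 0.0, 91.0]
contact_force: [0.9, 0.8, -0.7]
gripper_width: 0.0194
gripper_force: 49.2
t 8.42 pos [ 0.7108 -0.1422  0.0535] rot [1.7995e+02 5.0000e-02 9.0990e+01] units xyz [-2.55 -0.08  0.2 ] turn -0.02 w 0.0194 F [ 0.9  0.8 -0.7] 49.20805335044861
```

View pics/c5.png

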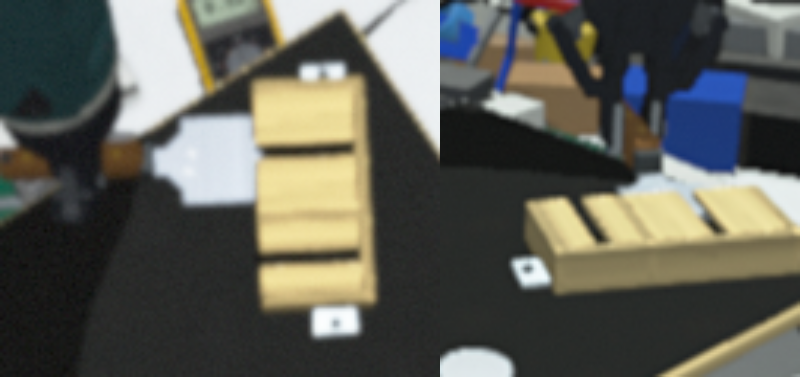

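The blade edge is just inside the mouth (crop col ~257), centred on the wide bay and below the roof. I'll slide it on towards the back.

```bash
python3 -m pendant '[[[-1,-0.2,0,0,0],[-1,-0.4,0,0,0],[-1,-0.4,0,0.04,0],[-1,-0.4,0,0.04,0],[-1,-0.4,0,0.04,0],[-1,-0.3,0,0.04,0],[-1,-0.1,0,0,0],[-1,0,0,0,0]]]' 30
python3 -m pendant '[[[-1,-0.06,0,0,0],[-1,-0.06,0,0,0],[-1,-0.06,0,0,0],[-1,0,0,0,0]]]' 30
python3 -c "
from h import *
go([.710,-.205,.0485],91.1)"
```

```text
time: 9.18
eef_pos: [0.7114, -0.1952, 0.049]
ee_rot: [-180.0, -0.0, 91.1]
contact_force: [0.1, 0.2, -1.5]
gripper_width: 0.0192
gripper_force: 49.2
time: 9.52
eef_pos: [0.7117, -0.1988, 0.0493]
ee_rot: [180.0, 0.0, 91.1]
contact_force: [0.2, -0.1, -0.8]
gripper_width: 0.0193
gripper_force: 49.2
t 9.52 pos [ 0.7117 -0.1988  0.0493] rot [1.800e+02 1.000e-02 9.112e+01] units xyz [-0.25 -0.07  0.03] turn 0.0 w 0.0193 F [ 0.2 -0.1 -0.8] 49.206857085227966
```

```bash
python3 -m pendant '[[[-1,-0.06,0,0,0],[-1,-0.06,0,0,0],[-1,-0.06,0,0,0],[-1,0,0,0,0]]]'
python3 -m pendant '[[[-1,-0.05,0,0,0],[-1,-0.05,0,0,0],[-1,0,0,0,0]]]'
python3 -m pendant '[[[-1,-0.04,0,0,0],[-1,-0.04,0,0,0],[-1,0,0,0,0]]]'
```

```text
time: 9.85
eef_pos: [0.7117, -0.2036, 0.0493]
ee_rot: [180.0, 0.0, 91.1]
contact_force: [0.2, 0.3, -1.1]
gripper_width: 0.0192
gripper_force: 49.2
time: 10.1
eef_pos: [0.7118, -0.2058, 0.0492]
ee_rot: [180.0, -0.0, 91.1]
contact_force: [0.1, 1.4, -1.0]
gripper_width: 0.019
gripper_force: 49.2
time: 10.35
eef_pos: [0.7117, -0.2059, 0.0492]
ee_rot: [-180.0, -0.2, 91.2]
contact_force: [0.4, 12.9, 0.9]
gripper_width: 0.0192
gripper_force: 49.6
```

Contact at the back wall: 13 N at the expected depth. Now I set it down on the mat and release.

```bash
python3 -m pendant '[[[-1,0,0,0.03,0],[-1,0,0,0.03,0],[-1,0,0,0,0]]]'
python3 -m pendant '[[[-0.3,0,0,0,0],[-0.2,0,0,0,0],[0.1,0,0,0,0],[0.1,0,0,0,0],[0.1,0,0,0,0]]]'
python3 -c "
from h import *
go([.710,-.205,.0485],91.1)"
```

```text
time: 10.6
eef_pos: [0.7118, -0.2058, 0.0482]
ee_rot: [180.0, -0.2, 91.2]
contact_force: [-1.2, 12.8, 5.8]
gripper_width: 0.019
gripper_force: 50.1
time: 11.02
eef_pos: [0.7118, -0.208, 0.0478]
ee_rot: [-180.0, 0.0, 91.1]
contact_force: [0.0, 0.0, -0.0]
gripper_width: 0.0472
gripper_force: 0.0
t 11.02 pos [ 0.7118 -0.208   0.0478] rot [-1.80e+02  1.00e-02  9.11e+01] units xyz [ 0.12 -0.07 -0.03] turn -0.0 w 0.0472 F [ 0.  0. -0.] 0.0
```

Released with zero force. I'll retreat upwards, then back clear and look.

```bash
python3 -m pendant '[[[0.1,0,0,-0.3,0],[0.1,0,0,-0.6,0],[0.1,0,0,-0.8,0],[0.1,0,0,-0.8,0],[0.1,0,0,-0.8,0],[0.1,0,0,-0.8,0],[0.1,0,-0.9,0,0],[0.1,0,-0.9,0,0]]]'
python3 -m pendant '[[[0.1,0,-1,0,0],[0.1,0,-1,0,0],[0.1,0,-1,0,0],[0.1,0,-1,0,0],[0.1,0,-1,0,0],[0.1,0,-1,0,0],[0.1,0,0,0,0],[0.1,0,0,0,0]]]'
python3 - <<'E'
from h import *
ims=[]
for n,c in(('top',(60,180,230,370)),('side',(140,260,320,460))):
    p,d=cap(n,n+'6'); q=cv2.imread(f'pics/{n}6.png'); ims.append(cv2.resize(q[c[0]:c[1],c[2]:c[3]],(400,343)))
    if n=='top':
        h=cv2.cvtColor(q,cv2.COLOR_BGR2HSV); m=((h[...,1]>130)&(h[...,2]>70)&(h[...,0]<18)).astype(np.uint8)
        m[:70]=0;m[300:]=0;m[:,:225]=0;m[:,345:]=0; C=cloud(n,d)
        for k in cv2.findContours(m,0,2)[0]:
            if cv2.contourArea(k)>200: 
                b=cv2.boxPoints(cv2.minAreaRect(k)); w=np.array([ray('top',*t,.074)[:2] for t in b]); print(b.round().tolist(),w.round(3).tolist(),w.mean(0).round(4))
cv2.imwrite('pics/c6.png',np.hstack(ims))
E
```

```text
time: 11.68
eef_pos: [0.6676, -0.209, 0.1518]
ee_rot: [179.8, 0.1, 91.1]
contact_force: [0.1, -0.7, -0.8]
gripper_width: 0.047
gripper_force: 0.0
time: 12.35
eef_pos: [0.5163, -0.2118, 0.1513]
ee_rot: [179.9, 0.0, 91.1]
contact_force: [0.3, -0.1, 1.1]
gripper_width: 0.0471
gripper_force: 0.0
[[290.0, 271.0], [337.0, 269.0], [337.0, 280.0], [290.0, 282.0]] [[0.369, -0.205], [0.371, -0.303], [0.349, -0.303], [0.347, -0.206]] [ 0.3589 -0.2543]
```

View pics/c6.png

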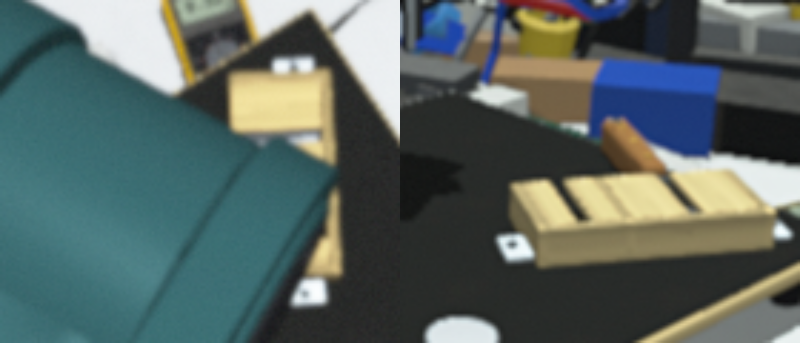

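The side view shows the handle lying behind the rack (crop 610,120 to 660,170). The narrow scraper hasn't moved. The arm hides the top view, so I'll swing it aside.

```bash
python3 -m pendant '[[[0.1,-1,-1,-0.4,0],[0.1,-1,-1,-0.4,0],[0.1,-1,-1,-0.4,0],[0.1,-1,-1,-0.4,0],[0.1,-1,-1,-0.4,0],[0.1,-1,-1,0,0],[0.1,-1,-0.6,0,0],[0.1,-1,-0.6,0,0]]]'
python3 -m pendant '[[[0.1,-1,-0.6,0,0],[0.1,-1,-0.6,0,0],[0.1,-1,-0.6,0,0],[0.1,0,0,0,0],[0.1,0,0,0,0]]]'
python3 - <<'E'
from h import *
p,d=cap('top','top7'); q=cv2.imread('pics/top7.png')
h=cv2.cvtColor(q,cv2.COLOR_BGR2HSV); m=((h[...,1]>130)&(h[...,2]>60)&(h[...,0]<18)).astype(np.uint8)
m[:70]=0;m[300:]=0;m[:,:225]=0;m[:,345:]=0
for k in cv2.findContours(m,0,2)[0]:
    if cv2.contourArea(k)>200: 
        b=cv2.boxPoints(cv2.minAreaRect(k)); w=np.array([ray('top',*t,.074)[:2] for t in b]); print(b.round().tolist(),w.round(3).tolist(),w.mean(0).round(4))
cv2.imwrite('pics/c7.png',cv2.resize(q[70:170,230:360],(780,600),interpolation=cv2.INTER_CUBIC))
E
```

```text
time: 13.12
eef_pos: [0.3403, -0.4168, 0.2007]
ee_rot: [180.0, 0.0, 91.1]
contact_force: [-0.4, -0.4, 0.2]
gripper_width: 0.0472
gripper_force: 0.0
time: 13.53
eef_pos: [0.2971, -0.4924, 0.1998]
ee_rot: [-180.0, -0.0, 91.0]
contact_force: [-0.0, 1.2, 0.3]
gripper_width: 0.0466
gripper_force: 0.0
[[289.0, 271.0], [337.0, 269.0], [337.0, 280.0], [289.0, 282.0]] [[0.369, -0.204], [0.371, -0.303], [0.349, -0.303], [0.347, -0.204]] [ 0.3588 -0.2534]
[[260.0, 105.0], [304.0, 103.0], [304.0, 115.0], [260.0, 117.0]] [[0.721, -0.148], [0.722, -0.243], [0.697, -0.243], [0.696, -0.149]] [ 0.709  -0.1959]
```

View pics/c7.png

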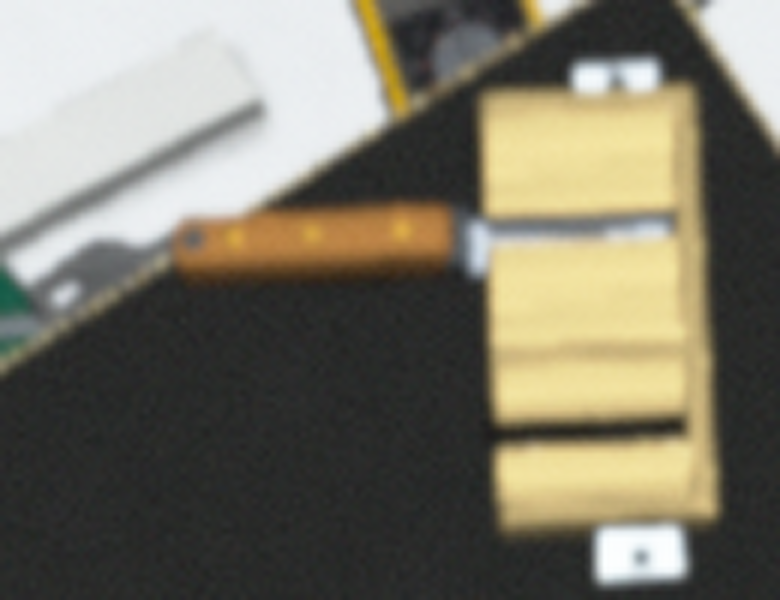

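The top view shows the blade reaching the end of the slit at the back wall (crop 670,228). The handle is square, and its front is about 12 mm outside the mouth, as expected for fully home. The narrow scraper hasn't moved.

```bash
python3 -c "
from station import job_done
print(job_done())"
```

```text
the job is handed in; nothing more can be done
None
```

The broad scraper lies flat on the mat with its blade fully home in the rack's wide bay, the narrow scraper is untouched, the arm is clear, and the job was handed in at about 13.6 s.

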